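# Shake test of sealed filters

### The arm

A 7-joint arm with a two-finger parallel gripper is mounted at the origin on a cart in front of the work surface, level with it; the furniture and walls round the work are solid. World frame = base frame: x ahead of the robot, y to its left, z up, the work surface at z = 0. Lengths are in m, angles in rad, forces in N, time in s.
With the tool pointing down it reaches from about 0.425 to 0.925 m from the base axis. Payload 6.8 kg.
Tool frame: the origin (TCP) lies at the very end of the fingers, on their centre line; the grasp point (between the pads) lies 19 mm behind it; z points along the fingers, y is the line along which they close (so a half turn about z gives the same grasp; the last joint's range is limited). The gripper opens to 85 mm and grips with 20 to 120 N. Pads are 22 mm wide; open, the fingers measure 114 mm over their backs; the gripper's body (76 mm by 85 mm) begins 54 mm behind the grasp point. The pads swing forward as they close: fully open they stand 13 mm farther back than shut.
Start: joints at [-1.412, 0.477, 0.022, 1.555, -0.011, 1.109, -0.083], TCP at [0.178, 0.651, 0.231] pointing down, gripper open.
Joint ranges: [-2.96, 2.96], [-0.34, 2.1], [-1.41, 1.46], [0.24, 2.44], [-1.37, 4.51], [0.17, 1.92], [-2.96, 2.96]. Speed limits (rad/s): [2.39, 2.39, 3.14, 3.14, 3.14, 3.14, 3.14].

### API

Orientations are given as a unit quaternion [w, x, y, z].
In Python, from station import bot, optics, workorder, get_obs gives the robot as it stands (bot), with the cameras (optics), the readings as plain functions and the job (workorder).
- The arm moves only by the shell command python3 nudge.py 'ROWS' [FORCE]. ROWS is a JSON list of rows, 1 to 20 of them, each of 5 numbers: dx, dy, dz in m, then a turn about the tool's z in rad, then the opening from 0.0 (shut) to 1.0 (fully open); each row shifts and turns the commanded pose from where the row before left it, along the tool's axes as they then stand; what a row does not reach is not made up. A row lasts 1/10 s, in which the tool goes at most 0.05 m and 0.15 rad, less where a joint would pass 70% of its speed; a pose out of reach is approached as far as the arm can. The fingers move at their own pace and stop on an object; FORCE is the grip in N (left out, the last holds). Time passes only in rows, so rows that do not move let the fingers close. It prints the time, the measured TCP pose, the force, the opening and the grip force at its end.
- get_obs(): the state, without advancing time (a new reading comes with each control period).
- optics.read_camera(name): name is "side" or "top"; returns the picture (384x512x3 uint8, blue, green, red); there is no depth.
- optics.camera_info(name): a dict with "vertical_fov" (degrees; the focal length in pixels is half the picture's height over the tangent of half this angle, whatever the lens; pixels are square), "cx", "cy" (the principal point, pixels), "view" (4x4, takes a point from world to camera coordinates). Camera axes: x right, y up, looking along -z (the intrinsics and any distortion apply to the point x, -y, -z); pixel columns grow to the right and rows downward; lengths in m; the calibration is good to about 2 mm. A picture is of the moment at which its call begins. camera_info takes no time and is no camera call.
- workorder.hand_in(): hands the job in; it is judged then, once.
The state is a dict: "t": time; "q": joint angles; "joint_vel": joint speeds; "joint_torque": joint torques, N m; "eef_pos": TCP position; "tool_rot": TCP orientation; "contact_force": force on the tool from outside, world axes, zero at the start; "torque": the same for the moment, N m; "gripper_width": opening from 0.0 (shut) to 1.0 (fully open); "grasp_force": force on a finger pad.
Only numpy, scipy, OpenCV 4.12 (cv2) and the standard library are available. Lean on these libraries where they do the work, as an engineer would, in place of code of your own. Each camera call takes 0.05 s, during which the arm holds its last target. There are 200 camera calls.

### The job

One of the three sealed metal filters lying in front of the analyser has come back with a heavy part loose inside. They look alike, so lift them and shake them to and fro along their length to find the one that rattles; shake that one briskly several times each way, so that the part knocks at both ends, even if it is the last one left. Stack the two sound filters squarely on top of the passed filter on the green mat, long edges in line, setting them down rather than dropping them, and leave the tools and parts around alone. Finish with the rattling filter still in the gripper, held up level with its lid upward, well clear of the bench (at least a hand's width, 10 cm) in front of the analyser's front panel, ready to be cabled; do not put it down or let go.

Things in the scene. Friction and masses are not known exactly. Their poses are not given: they have to be found in the camera images.
- filter_1: One of three sealed grey aluminium filters: box 130 (x) x 62 (y) x 42 (z) mm, flat faces, fixed lid with a white plate, small brass socket on each end standing out 11 mm, 19 mm up. Origin: centre of the underside; x along the length, z up. Loose on the bench, lid up. Grip across the 62 mm. 0.47 to 0.65 kg; weight does not tell which is sound.
- filter_2: Like filter_1. In any one of the three a 0.2 kg brass slug is loose: it can slide 30 mm either way from the middle along x. It slides if the filter is tilted by over about 8 degrees, or starts or stops faster than about 1.2 m/s2 along x, and knocks at the end. After a brisk 7 cm stroke along x it has run to the leading end and stays there.
- filter_3: Like filter_1. How a loose slug feels: strokes one way and the other along x, or tilts and back to level, shift the wrist moment about the filter's y axis by about 0.11 N m to and fro (read it level, 0.25 s after the stop: the arm must settle); it is higher after a stroke to +x than to -x. A sound filter shifts it by under 0.03 N m.
- passed_filter: The filter that has passed already, lying loose on the green mat: same size and shape as the three, with a round green dot, 16 mm across, on the lid near one end. Origin: centre of its underside; x along its length, z up. The first sound filter goes on its lid (42 mm above its origin), the second on that one (84 mm).
- pass_mat: Thin green mat, fixed to the bench, 190 x 110 x 2 mm, x along its length. Origin: centre of its underside. To the right of the test fixture.
- analyser_front (a point): Middle of the front panel of the big beige analyser with the screen, 80 mm above the bench. The panel faces the robot (-x) and is about 0.42 m wide (y) and 0.16 m high; handles stand out 60 mm at its left and right edges. Hold the filter with its origin 0 to 0.25 m before this point (-x), within 0.17 m left or right.
- test_fixture: White test fixture with its lid standing open, fixed, between the three filters and the green mat. Origin: middle of its foot on the bench. With its lid it fills about 210 mm in x and 230 mm in y and is 215 mm high: carry filters across it with their undersides at least 0.25 m above the bench, or go round.
- torque_wrench: Small torque wrench with a blue handle, 169 mm long, behind the fixture. Leave alone. Origin: centre of its underside.
- spanner: Small steel spanner, 153 mm long, at the front edge. Leave alone. Origin: centre of its underside.
- marker: Black and white marker pen, 135 mm long, right of the green mat. Leave alone. Origin: centre of its underside.
- driver_blue: Screwdriver with a blue handle, 242 mm long, at the front edge before the green mat. Leave alone. Origin: centre of its underside.
- coax_part_3: Small brass coax adapter, 34 mm long, at the front edge. Leave alone. Origin: centre of its underside.

How it is judged:
By the outcome, as a careful person would: the job done as asked, in the order asked, and still so for the second after the job is handed in, while the arm keeps its last pose, push and grip.
It also fails if it takes over 72 s, if anything falls off the work surface, if the arm or the gripper's body presses on something with over 40 N, if the wrist force passes 120 N, or if a joint passes its speed limit or range.

## Working session

There is one attempt and no reset: what is moved stays moved. The work goes in short steps, Python scripts to look and compute and a shell command to move; the robot and the scene stay as the last step left them, time stands still between calls to the robot, and variables do not carry over. Pictures are saved under pics/ and viewed, at most 10 in all, crops included, and the job is handed in when it is done.

```bash
ls; mkdir -p pics; python3 - <<'E'
from station import bot, optics, workorder, get_obs
import cv2
for n in("top","side"):
    cv2.imwrite(f"pics/{n}0.png",optics.read_camera(n)); print(n,optics.camera_info(n))
o=get_obs()
for k in o: print(k,o[k])
E
```

```text
nudge.py
pics
station.py
top {'vertical_fov': 45.648472526541994, 'cx': 250.56922566278337, 'cy': 195.2840015255652, 'view': array([[ 0.01176648, -0.99990095, -0.00772288, -0.10434693],
       [ 0.99786221,  0.01124525,  0.06437822, -0.4957985 ],
       [-0.06428499, -0.00846387,  0.99789569, -1.47160586],
       [ 0.        ,  0.        ,  0.        ,  1.        ]])}
side {'vertical_fov': 52.03560992156652, 'cx': 260.36511992184603, 'cy': 189.3004551420184, 'view': array([[ 0.89127569, -0.45327388, -0.01305509, -0.47068259],
       [ 0.23268072,  0.43243177,  0.87112711, -0.14889285],
       [-0.38921373, -0.77945208,  0.49088402, -1.41666895],
       [ 0.        ,  0.        ,  0.        ,  1.        ]])}
t 0.1
q [-1.41209349  0.47771076  0.02234037  1.55633666 -0.01153756  1.10933025
 -0.08312619]
joint_vel [-0.00016498 -0.00195043  0.00105358 -0.00300383 -0.00079583  0.00046833
  0.00225659]
joint_torque [ 4.01421436e-03 -5.97758174e+01  1.61350630e+00 -2.81955510e+01
  1.28796342e-02  4.92248786e-03  1.80500956e-05]
eef_pos [0.17782011 0.65059981 0.2304341 ]
tool_rot [-6.75638895e-05  1.33016324e-01  9.91113500e-01 -8.26047833e-04]
contact_force [0.03159549 0.34021876 0.05825873]
torque [-0.00459804  0.04700142 -0.00527825]
grasp_force 0.0
gripper_width 0.9940586706976466
```

View pics/top0.png

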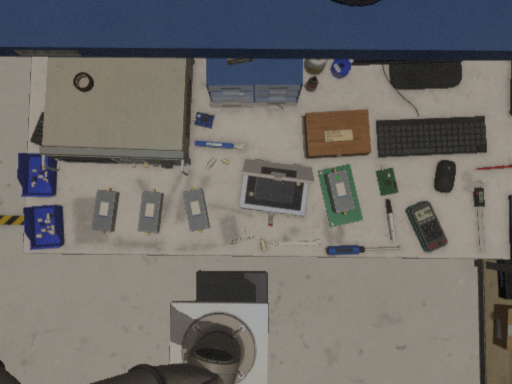

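View pics/side0.png

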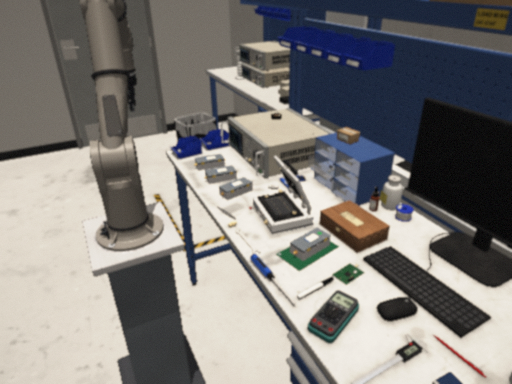

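The top view shows the three filters at about (105,211), (150,212) and (197,209). The passed filter is at (341,190) on the mat and the analyser's front edge is at row ~158. The side view agrees. Next I'll enlarge the filter area.

```bash
cat > h.py <<'E'
import numpy as np, cv2
from scipy.spatial.transform import Rotation as R
from station import bot, optics, workorder, get_obs
def ray(n,uv):
    c=optics.camera_info(n); f=192/np.tan(np.radians(c["vertical_fov"]/2)); V=np.array(c["view"])
    d=np.array([(uv[0]-c["cx"])/f,-(uv[1]-c["cy"])/f,-1.0]); Rw=V[:3,:3].T
    return -Rw@V[:3,3], Rw@d
def onz(n,uv,z):
    o,d=ray(n,uv); return o+d*(z-o[2])/d[2]
def pix(n,p):
    c=optics.camera_info(n); f=192/np.tan(np.radians(c["vertical_fov"]/2)); V=np.array(c["view"])
    q=V[:3,:3]@p+V[:3,3]; return np.array([c["cx"]+f*q[0]/-q[2], c["cy"]-f*q[1]/-q[2]])
E
python3 - <<'E'
from h import *
im=cv2.imread("pics/top0.png")
a=cv2.resize(im[175:245,80:220],None,fx=5.5,fy=5.5,interpolation=cv2.INTER_CUBIC)
b=cv2.resize(im[155:235,300:380],None,fx=5.5,fy=5.5,interpolation=cv2.INTER_CUBIC)[:,:]
cv2.imwrite("pics/a.png",a);cv2.imwrite("pics/b.png",b)
for p in [(105,211),(150,212),(197,209),(341,190)]: print(onz("top",p,.042), im[p[1]-12:p[1]+13:6,p[0]].tolist())
print(onz("top",(118,158),.08))
E
```

```text
[0.43957825 0.36673716 0.042     ] [[94, 96, 97], [141, 153, 160], [140, 152, 159], [93, 93, 90], [96, 96, 95]]
[0.43804505 0.22229663 0.042     ] [[98, 102, 100], [140, 153, 161], [138, 151, 158], [102, 94, 89], [97, 99, 98]]
[0.44937525 0.07196513 0.042     ] [[100, 102, 101], [136, 149, 157], [136, 149, 158], [109, 92, 82], [99, 102, 102]]
[ 0.51546432 -0.38795884  0.042     ] [[97, 107, 99], [139, 154, 161], [137, 152, 159], [123, 107, 93], [103, 104, 104]]
[0.60550378 0.31871985 0.08      ]
```

View pics/a.png

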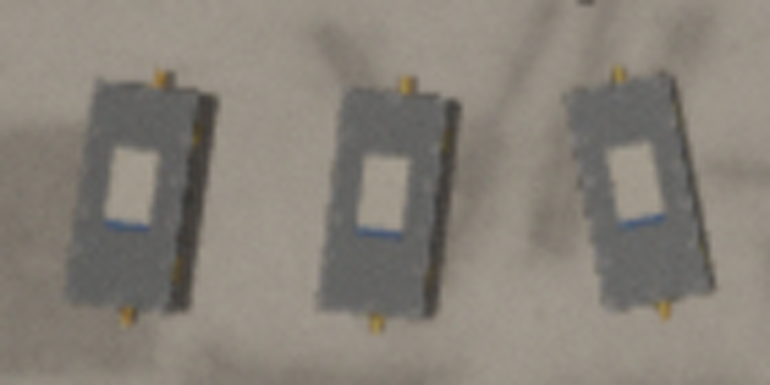

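View pics/b.png

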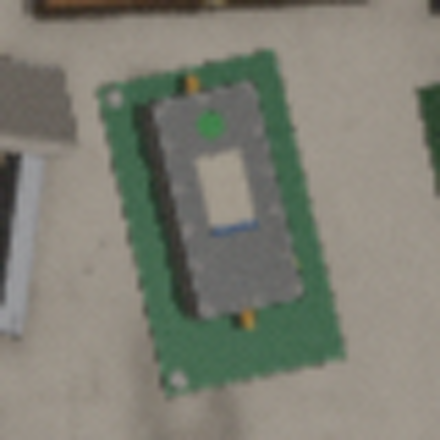

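The enlarged crops show clean lids: the lid is mid-grey, the sidewall is dark, and the brass sockets stand out at the ends. I'll mask the lid grey and fit rectangles on the z=0.042 plane.

```bash
cat >> h.py <<'E'
def lid(im,uv,z,r=26,lo=80,hi=123):
    s=4; x0,y0=int(uv[0])-r,int(uv[1])-r
    c=cv2.resize(im[y0:y0+2*r,x0:x0+2*r],None,fx=s,fy=s,interpolation=cv2.INTER_CUBIC).astype(int)
    g=c.mean(2); m=((g>lo)&(g<hi)&(c.max(2)-c.min(2)<22)).astype(np.uint8)
    m=cv2.morphologyEx(m,cv2.MORPH_OPEN,np.ones((9,9)))
    cs,_=cv2.findContours(m,cv2.RETR_EXTERNAL,cv2.CHAIN_APPROX_NONE)
    k=max(cs,key=cv2.contourArea)[:,0,:]
    f=np.zeros_like(m); cv2.fillPoly(f,[k],1); f=cv2.morphologyEx(f,cv2.MORPH_OPEN,np.ones((41,41)) if 0 else np.ones((25,25)))
    k=max(cv2.findContours(f,cv2.RETR_EXTERNAL,cv2.CHAIN_APPROX_NONE)[0],key=cv2.contourArea)[:,0,:]
    w=np.array([onz("top",((p[0]+.5)/s-.5+x0,(p[1]+.5)/s-.5+y0),z)[:2] for p in k])
    (cx,cy),(a,b),an=cv2.minAreaRect((w*1000).astype(np.float32))
    if a<b: an+=90
    an=(an+90)%180-90
    M=cv2.moments((w*1e3).astype(np.float32).reshape(-1,1,2))
    return np.array([cx,cy])/1e3, an, (a,b), (M["m10"]/M["m00"]/1e3,M["m01"]/M["m00"]/1e3)
E
python3 - <<'E'
from h import *
im=cv2.imread("pics/top0.png")
for uv,z in [((105,211),.042),((150,212),.042),((197,209),.042),((341,190),.044)]: print(lid(im,uv,z))
# brass sockets z~.019
h=cv2.cvtColor(im,cv2.COLOR_BGR2HSV)
m=cv2.inRange(h,(12,90,90),(28,255,255))
n,l,st,c=cv2.connectedComponentsWithStats(m)
for i in range(1,n):
    if 160<c[i][1]<250 and 80<c[i][0]<380: print(c[i].round(1),st[i][4],onz("top",c[i],.019).round(4))
E
```

```text
(array([0.43312735, 0.39394891]), 1.7778609991073608, (149.55055236816406, 114.97554016113281), (0.4306306222059507, 0.39486844359984663))
(array([0.44103647, 0.22546133]), -5.18536376953125, (62.727996826171875, 132.99740600585938), (0.4405073271929003, 0.2255518599805058))
(array([0.44860153, 0.0776638 ]), 13.117424011230469, (135.21923828125, 69.88919067382812), (0.4484301658345222, 0.07737103622080856))
(array([ 0.51303705, -0.38739258]), 12.712014198303223, (131.86618041992188, 63.37126922607422), (0.5130064113889121, -0.38752826449206185))
[334.5 170. ] 6 [ 0.5824 -0.3712  0.019 ]
[192.2 188. ] 4 [0.5184 0.0917 0.019 ]
[108.5 189. ] 6 [0.5121 0.3652 0.019 ]
[153.5 190. ] 6 [0.5104 0.218  0.019 ]
[115. 200.] 1 [0.4764 0.3428 0.019 ]
[344.6 212.3] 7 [ 0.445  -0.4038  0.019 ]
[102.5 232. ] 6 [0.372  0.3802 0.019 ]
[200.3 230.9] 7 [0.3795 0.0628 0.019 ]
[148. 233.] 5 [0.3705 0.2323 0.019 ]
```

```bash
python3 - <<'E'
from h import *
im=cv2.imread("pics/top0.png")
for lo,hi in((80,115),(86,112),(86,107)):
  for uv,z in [((105,211),.042),((150,212),.042),((197,209),.042),((341,190),.044)]:
    r=lid(im,uv,z,24,lo,hi);print(lo,hi,r[0].round(4),round(r[1],1),np.round(r[2]),np.round(r[3],4))
E
```

```text
80 115 [0.4411 0.3739] -6.3 [ 66. 134.] [0.4414 0.3734]
80 115 [0.4402 0.2251] -4.9 [ 62. 130.] [0.44  0.225]Traceback (most recent call last):
  File "<stdin>", line 5, in <module>
  File "h.py", line 22, in lid
    w=np.array([onz("top",((p[0]+.5)/s-.5+x0,(p[1]+.5)/s-.5+y0),z)[:2] for p in k])
                ~~~^^^^^^^^^^^^^^^^^^^^^^^^^^^^^^^^^^^^^^^^^^^^^^^
  File "h.py", line 9, in onz
    o,d=ray(n,uv); return o+d*(z-o[2])/d[2]
        ~~~^^^^^^
  File "h.py", line 5, in ray
    c=optics.camera_info(n); f=192/np.tan(np.radians(c["vertical_fov"]/2)); V=np.array(c["view"])
ValueError: time passes only in moves, steps and waits
```

```bash
cat >> h.py <<'E'
_ci={n:optics.camera_info(n) for n in("top","side")}
def ray(n,uv):
    c=_ci[n]; f=192/np.tan(np.radians(c["vertical_fov"]/2)); V=np.array(c["view"])
    d=np.array([(uv[0]-c["cx"])/f,-(uv[1]-c["cy"])/f,-1.0]); Rw=V[:3,:3].T
    return -Rw@V[:3,3], Rw@d
def rot(o): return R.from_quat(np.roll(o["tool_rot"],-1))
def plan(p,yaw):   # yaw: filter yaw deg; turn first, then the shift in turned tool axes
    o=get_obs(); r=rot(o).as_matrix()
    ang=np.arctan2(r[1,1],r[0,1]); t=(ang-(np.pi/2+np.radians(yaw))+np.pi/2)%np.pi-np.pi/2
    R2=r@R.from_rotvec([0,0,t]).as_matrix(); d=np.array(p)-o["eef_pos"]
    print("turn",round(t,3),"shift",(R2.T@d).round(4),"rows",np.ceil(np.linalg.norm(d)/.05),"pos",o["eef_pos"].round(4),"tilt",np.degrees(np.arccos(-r[2,2])).round(2),"t",o["t"].__round__(2),"w",round(o["gripper_width"],3),round(o["grasp_force"],1))
def mom(yaw):
    o=get_obs(); y=np.radians(yaw); print("My",round(-np.sin(y)*o["torque"][0]+np.cos(y)*o["torque"][1],4),"F",np.round(o["contact_force"],2),"t",round(o["t"],2),"v",np.abs(o["joint_vel"]).max().round(3))
E
python3 -c "
from h import *
plan((.4418,.3732,.12),-6)"
```

```text
turn -0.162 shift [-0.2916 -0.2481  0.1108] rows 8.0 pos [0.1778 0.6506 0.2304] tilt 0.09 t 0.1 w 0.994 0.0
```

```bash
python3 nudge.py '[[0,0,0,-0.081,1],[0,0,0,-0.081,1],[-0.036,-0.031,0,0,1],[-0.036,-0.031,0,0,1],[-0.036,-0.031,0,0,1],[-0.036,-0.031,0,0,1],[-0.037,-0.031,0,0,1],[-0.037,-0.031,0,0,1],[-0.037,-0.031,0,0,1],[-0.037,-0.031,0,0,1],[0,0,0.04,0,1],[0,0,0.04,0,1],[0,0,0.03,0,1],[0,0,0,0,1],[0,0,0,0,1]]'; python3 -c "
from h import *
cv2.imwrite('pics/s1.png',optics.read_camera('side'))
plan((.4418,.3732,.008),-6)"
```

```text
t: 1.6
eef_pos: [0.4424, 0.3739, 0.1215]
tool_rot: [-0.0, 0.052, 0.999, -0.0]
contact_force: [0.5, 0.4, -0.1]
gripper_width: 1.0
grasp_force: 0.0
turn -0.0 shift [ 0.0013 -0.0017  0.1146] rows 3.0 pos [0.4431 0.3746 0.1226] tilt 0.09 t 1.65 w 1.005 0.0
```

```bash
python3 nudge.py '[[0,-0.001,0.04,0,1],[0,0,0.04,0,1],[0,0,0.02,0,1],[0,0,0.013,0,1],[0,0,0,0,1],[0,0,0,0,0],[0,0,0,0,0],[0,0,0,0,0],[0,0,0,0,0],[0,0,0,0,0],[0,0,0,0,0]]' 80; python3 -c "
from h import *
plan((.4418,.3732,.008),-6)"
```

```text
t: 2.75
eef_pos: [0.4435, 0.3735, 0.0105]
tool_rot: [0.001, 0.053, 0.999, 0.001]
contact_force: [0.1, -1.7, 5.1]
gripper_width: 0.708
grasp_force: 88.6
turn -0.001 shift [ 0.0016 -0.0005  0.0024] rows 1.0 pos [0.4435 0.3735 0.0105] tilt 0.16 t 2.75 w 0.708 88.6
```

```bash
python3 nudge.py '[[0,0,-0.02,0,0],[0,0,-0.04,0,0],[0,0,-0.05,0,0],[0,0,-0.04,0,0],[0,0,0,0,0],[0.05,0,0,0,0],[0.05,0,0,0,0],[0,0,0,0,0],[0,0,0,0,0],[0,0,0,0,0],[0,0,0,0,0],[0,0,0,0,0]]'; python3 -c "
from h import *
mom(-6)"
python3 nudge.py '[[-0.05,0,0,0,0],[-0.05,0,0,0,0],[0,0,0,0,0],[0,0,0,0,0],[0,0,0,0,0],[0,0,0,0,0],[0,0,0,0,0]]'; python3 -c "
from h import *
mom(-6)"
python3 nudge.py '[[0.05,0,0,0,0],[0.05,0,0,0,0],[0,0,0,0,0],[0,0,0,0,0],[0,0,0,0,0],[0,0,0,0,0],[0,0,0,0,0]]'; python3 -c "
from h import *
mom(-6);plan((.4418,.3732,.008),-6)"
python3 nudge.py '[[-0.05,0,0,0,0],[-0.05,0,0,0,0],[0,0,0,0,0],[0,0,0,0,0],[0,0,0,0,0],[0,0,0,0,0],[0,0,0,0,0]]'; python3 -c "
from h import *
mom(-6)"
```

```text
t: 3.95
eef_pos: [0.3438, 0.383, 0.1581]
tool_rot: [0.0, 0.053, 0.999, -0.0]
contact_force: [-0.2, -0.9, -6.2]
gripper_width: 0.713
grasp_force: 90.0
My -0.0715 F [-0.21 -0.87 -6.16] t 3.95 v 0.013
t: 4.65
eef_pos: [0.4413, 0.3734, 0.1583]
tool_rot: [-0.0, 0.052, 0.999, 0.0]
contact_force: [-1.0, -0.5, -5.9]
gripper_width: 0.711
grasp_force: 90.0
My -0.065 F [-0.95 -0.49 -5.91] t 4.65 v 0.005
t: 5.35
eef_pos: [0.3438, 0.3831, 0.1583]
tool_rot: [0.0, 0.053, 0.999, -0.0]
contact_force: [0.7, 0.2, -6.3]
gripper_width: 0.709
grasp_force: 90.0
My 0.0902 F [ 0.71  0.22 -6.33] t 5.35 v 0.006
turn -0.002 shift [-0.0984  0.0004  0.1503] rows 4.0 pos [0.3438 0.3831 0.1583] tilt 0.02 t 5.35 w 0.709 90.0
t: 6.05
eef_pos: [0.4413, 0.3734, 0.1583]
tool_rot: [-0.0, 0.052, 0.999, 0.0]
contact_force: [-0.5, -0.9, -6.5]
gripper_width: 0.714
grasp_force: 90.0
My -0.0327 F [-0.49 -0.92 -6.5 ] t 6.05 v 0.009
```

Single moment readings are noisy (about ±0.07 N·m), so I'll average several after each stroke.

```bash
cat >> h.py <<'E'
def avg(yaw,n=8):
    L=[];J=[]; y=np.radians(yaw)
    for i in range(n):
        optics.read_camera("top"); o=get_obs(); L.append(-np.sin(y)*o["torque"][0]+np.cos(y)*o["torque"][1]); J.append(o["joint_torque"][4:])
    print("My",np.mean(L).round(4),"sd",np.std(L).round(3),"J",np.mean(J,0).round(4),"t",round(o["t"],2))
E
python3 -c "
from h import *
avg(-6)"
python3 nudge.py '[[0.05,0,0,0,0],[0.05,0,0,0,0],[0,0,0,0,0],[0,0,0,0,0],[0,0,0,0,0]]' >/dev/null; python3 -c "
from h import *
avg(-6)"
python3 nudge.py '[[-0.05,0,0,0,0],[-0.05,0,0,0,0],[0,0,0,0,0],[0,0,0,0,0],[0,0,0,0,0]]'>/dev/null; python3 -c "
from h import *
avg(-6)"
```

```text
My 0.0093 sd 0.055 J [ 0.011   0.0015 -0.0005] t 6.45
My 0.0165 sd 0.042 J [0.0067 0.0001 0.0026] t 7.35
My 0.019 sd 0.053 J [ 0.0227  0.0001 -0.0014] t 8.25
```

Filter 1 shows no shift: +x averages 0.009 and 0.019, −x averages 0.017, so it is sound. Next I'll carry it over the fixture to the mat.

```bash
python3 nudge.py '[[0,0,-0.05,-0.11,0],[0,0,-0.05,-0.11,0],[0,0,-0.04,-0.11,0],[0,0,0,0,0]]'; python3 -c "
from h import *
plan((.5148,-.3872,.2985),13)"
```

```text
t: 8.65
eef_pos: [0.445, 0.3753, 0.3054]
tool_rot: [0.005, -0.113, 0.994, 0.004]
contact_force: [2.0, 1.0, -6.3]
gripper_width: 0.712
grasp_force: 92.8
turn 0.001 shift [ 1.035e-01 -7.587e-01  4.000e-04] rows 16.0 pos [0.445  0.3753 0.3054] tilt 0.73 t 8.65 w 0.712 92.8
```

```bash
python3 nudge.py '[[0.006,-0.04,0,0,0],[0.006,-0.045,0,0,0],[0.006,-0.045,0,0,0],[0.006,-0.045,0,0,0],[0.006,-0.045,0,0,0],[0.006,-0.045,0,0,0],[0.006,-0.045,0,0,0],[0.006,-0.045,0,0,0],[0.006,-0.045,0,0,0],[0.006,-0.045,0,0,0],[0.006,-0.045,0,0,0],[0.006,-0.045,0,0,0],[0.006,-0.045,0,0,0],[0.006,-0.045,0,0,0],[0.006,-0.045,0,0,0],[0.006,-0.045,0,0,0],[0.006,-0.04,0,0,0],[0,0,0,0,0],[0,0,0,0,0],[0,0,0,0,0]]'; python3 -c "
from h import *
cv2.imwrite('pics/t2.png',optics.read_camera('top'))
plan((.5148,-.3872,.0545),13)"
```

```text
t: 10.65
eef_pos: [0.5115, -0.3841, 0.2971]
tool_rot: [-0.001, -0.113, 0.994, 0.001]
contact_force: [0.6, 0.3, -5.2]
gripper_width: 0.707
grasp_force: 92.9
turn -0.0 shift [-0.0022 -0.0043  0.2429] rows 5.0 pos [ 0.5118 -0.3839  0.2975] tilt 0.1 t 10.7 w 0.711 92.9
```

```bash
python3 nudge.py '[[-0.002,-0.004,0.04,0,0],[0,0,0.05,0,0],[0,0,0.05,0,0],[0,0,0.045,0,0],[0,0,0.03,0,0],[0,0,0.01,0,0],[0,0,0,0,0],[0,0,0,0,0],[0,0,0,0,0]]'; python3 -c "
from h import *
cv2.imwrite('pics/t3.png',optics.read_camera('side'))
plan((.5148,-.3872,.0545),13)"
```

```text
t: 11.6
eef_pos: [0.5158, -0.3901, 0.0758]
tool_rot: [0.002, -0.112, 0.994, -0.001]
contact_force: [-0.4, -0.7, -6.7]
gripper_width: 0.711
grasp_force: 92.9
turn -0.002 shift [0.0002 0.003  0.021 ] rows 1.0 pos [ 0.5156 -0.3901  0.0755] tilt 0.22 t 11.65 w 0.713 92.9
```

```bash
python3 -c "
import cv2
a=cv2.imread('pics/t3.png')[150:310,220:400]
cv2.imwrite('pics/t3c.png',cv2.resize(a,None,fx=3.7,fy=3.7,interpolation=cv2.INTER_CUBIC))"
```

```text
(no output)
```

View pics/t3c.png

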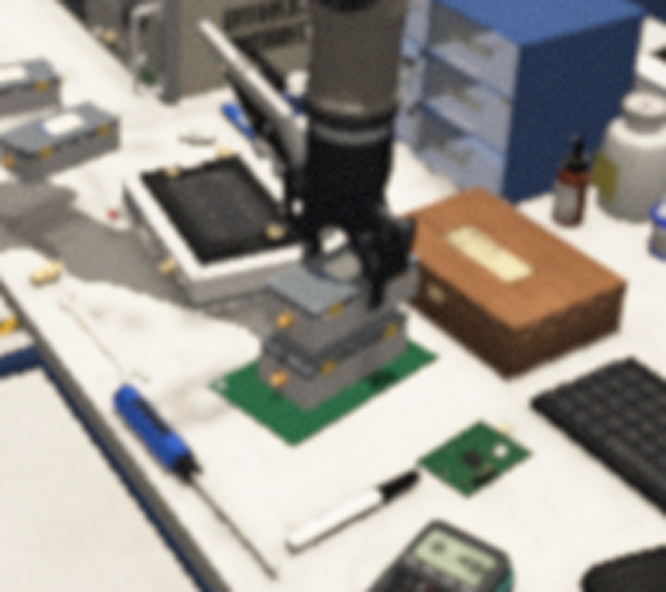

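The picture shows the held filter directly above the passed one, edges parallel, with the brass end sockets at about (288,320) and (278,380). I'll apply the 3 mm correction and lower slowly.

```bash
python3 nudge.py '[[0,0.0025,0.006,0,0],[0,0,0.005,0,0],[0,0,0.004,0,0],[0,0,0.002,0,0],[0,0,0,0,0],[0,0,0,0,0]]'; python3 -c "
from h import *
plan((.5148,-.3872,.0545),13)"
```

```text
t: 12.25
eef_pos: [0.5137, -0.3869, 0.0562]
tool_rot: [-0.0, -0.112, 0.994, -0.0]
contact_force: [-0.2, 0.2, -6.4]
gripper_width: 0.712
grasp_force: 92.9
turn -0.002 shift [-0.001  -0.0005  0.0017] rows 1.0 pos [ 0.5137 -0.3869  0.0562] tilt 0.01 t 12.25 w 0.712 92.9
```

```bash
python3 nudge.py '[[-0.001,0,0.001,0,0],[0,0,0.001,0,0],[0,0,0,0,0],[0,0,0,0,0]]'; python3 -c "
from h import *
plan((.5148,-.3872,.0545),13)"
```

```text
t: 12.65
eef_pos: [0.5151, -0.3867, 0.0546]
tool_rot: [0.0, -0.112, 0.994, -0.0]
contact_force: [0.3, -0.4, -2.3]
gripper_width: 0.71
grasp_force: 93.2
turn -0.002 shift [ 0.0004 -0.0005  0.0001] rows 1.0 pos [ 0.5151 -0.3867  0.0546] tilt 0.05 t 12.65 w 0.71 93.2
```

```bash
python3 nudge.py '[[0,0,0.001,0,0],[0,0,0,0,0],[0,0,0,0,0.8],[0,0,0,0,1],[0,0,0,0,1],[0,0,0,0,1],[0,0,-0.03,0,1],[0,0,-0.05,0,1],[0,0,-0.05,0,1],[0,0,-0.05,0,1],[0,0,-0.05,0,1],[0,0,0,0,1]]'; python3 -c "
from h import *
plan((.4405,.2252,.285),-5.5)"
```

```text
t: 13.85
eef_pos: [0.5172, -0.3897, 0.2914]
tool_rot: [0.005, -0.112, 0.994, -0.004]
contact_force: [0.4, -0.8, 0.2]
gripper_width: 0.997
grasp_force: 0.0
turn 0.32 shift [0.1353 0.6047 0.0013] rows 13.0 pos [ 0.5172 -0.3897  0.2914] tilt 0.76 t 13.85 w 0.997 0.0
```

```bash
python3 nudge.py '[[0,0,0,0.107,1],[0,0,0,0.107,1],[0,0,0,0.107,1],[0.01,0.04,0,0,1],[0.01,0.047,0,0,1],[0.01,0.047,0,0,1],[0.01,0.047,0,0,1],[0.01,0.047,0,0,1],[0.01,0.047,0,0,1],[0.01,0.047,0,0,1],[0.01,0.047,0,0,1],[0.01,0.047,0,0,1],[0.01,0.047,0,0,1],[0.01,0.047,0,0,1],[0.01,0.047,0,0,1],[0.01,0.047,0,0,1],[0,0,0,0,1],[0,0,0,0,1],[0,0,0,0,1]]'; python3 - <<'E'
from h import *
im=optics.read_camera('top'); cv2.imwrite('pics/t4.png',im)
plan((.4405,.2252,.285),-5.5)
for uv,z in (((341,190),.086),):
  for lo,hi in((80,123),(80,115)): print(lid(im,pix("top",np.array([.5133,-.3875,.086])),z,26,lo,hi))
E
```

```text
t: 15.75
eef_pos: [0.4433, 0.2256, 0.283]
tool_rot: [-0.0, 0.049, 0.999, -0.0]
contact_force: [0.6, 0.1, 0.0]
gripper_width: 1.002
grasp_force: 0.0
turn -0.002 shift [ 0.0029 -0.0005 -0.0019] rows 1.0 pos [0.4435 0.2254 0.2831] tilt 0.03 t 15.8 w 1.001 0.0
(array([ 0.51433411, -0.38653271]), 12.678506851196289, (132.63430786132812, 63.90641784667969), (0.514903169976091, -0.38762667606728973))
(array([ 0.47533505, -0.39583093]), -89.34137004613876, (41.86007308959961, 51.91361999511719), (0.4758547764050373, -0.39504321812936116))
```

Filter 1 sits within about 1.5 mm of the passed filter, at the same angle (12.7°). Next is filter 2.

```bash
python3 nudge.py '[[0.002,0,0.05,0,1],[0,0,0.05,0,1],[0,0,0.05,0,1],[0,0,0.05,0,1],[0,0,0.04,0,1],[0,0,0.02,0,1],[0,0,0.013,0,1],[0,0,0,0,1],[0,0,0,0,1]]'; python3 -c "
from h import *
plan((.4405,.2252,.0100),-5.5)"
```

```text
t: 16.7
eef_pos: [0.442, 0.2271, 0.0112]
tool_rot: [0.001, 0.048, 0.999, 0.0]
contact_force: [0.4, -1.2, -0.3]
gripper_width: 1.004
grasp_force: 0.0
turn -0.001 shift [ 0.0013 -0.002   0.0012] rows 1.0 pos [0.442  0.2271 0.0112] tilt 0.08 t 16.7 w 1.004 0.0
```

```bash
python3 nudge.py '[[0.001,-0.001,0.001,0,0],[0,0,0,0,0],[0,0,0,0,0],[0,0,0,0,0],[0,0,0,0,0],[0,0,0,0,0],[0,0,-0.02,0,0],[0,0,-0.04,0,0],[0,0.04,-0.02,0,0],[0,0.04,-0.02,0,0],[0,0.03,-0.03,0,0],[0,0,-0.03,0,0],[0,0,0,0,0],[0.045,0,0,0,0],[0.045,0,0,0,0],[0,0,0,0,0],[0,0,0,0,0],[0,0,0,0,0]]' 80; python3 -c "
from h import *
avg(-5.5)"
python3 nudge.py '[[-0.045,0,0,0,0],[-0.045,0,0,0,0],[0,0,0,0,0],[0,0,0,0,0],[0,0,0,0,0]]' >/dev/null; python3 -c "
from h import *
avg(-5.5)"
python3 nudge.py '[[0.045,0,0,0,0],[0.045,0,0,0,0],[0,0,0,0,0],[0,0,0,0,0],[0,0,0,0,0]]'>/dev/null; python3 -c "
from h import *
avg(-5.5)"
python3 nudge.py '[[-0.045,0,0,0,0],[-0.045,0,0,0,0],[0,0,0,0,0],[0,0,0,0,0],[0,0,0,0,0]]'; python3 -c "
from h import *
avg(-5.5)"
```

```text
t: 18.5
eef_pos: [0.3615, 0.3434, 0.1687]
tool_rot: [0.0, 0.049, 0.999, -0.0]
contact_force: [0.8, 0.6, -4.9]
gripper_width: 0.707
grasp_force: 92.9
My -0.0734 sd 0.081 J [-0.0215  0.0431  0.0039] t 18.9
My 0.0636 sd 0.032 J [ 0.0508 -0.036  -0.0025] t 19.8
My -0.0484 sd 0.031 J [-0.0152  0.0268  0.0026] t 20.7
t: 21.2
eef_pos: [0.4494, 0.336, 0.1689]
tool_rot: [-0.001, 0.048, 0.999, -0.0]
contact_force: [-0.0, 0.3, -6.6]
gripper_width: 0.714
grasp_force: 92.8
My 0.0566 sd 0.008 J [ 0.0464 -0.0341 -0.0026] t 21.6
```

Filter 2 rattles: +0.06 after +x, −0.05 to −0.07 after −x, repeatably. I'll give it more brisk strokes each way, then set it back so I can stack filter 3.

```bash
python3 nudge.py '[[0.045,0,0,0,0],[0.045,0,0,0,0],[0,0,0,0,0],[0,0,0,0,0],[-0.045,0,0,0,0],[-0.045,0,0,0,0],[0,0,0,0,0],[0,0,0,0,0],[0.045,0,0,0,0],[0.045,0,0,0,0],[0,0,0,0,0],[0,0,0,0,0],[-0.045,0,0,0,0],[-0.045,0,0,0,0],[0,0,0,0,0],[0,0,0,0,0]]'; python3 -c "
from h import *
plan((.441,.226,.0105),-5.5)"
```

```text
t: 23.2
eef_pos: [0.4529, 0.3347, 0.1693]
tool_rot: [0.001, 0.05, 0.999, -0.0]
contact_force: [-0.6, 0.2, -6.5]
gripper_width: 0.707
grasp_force: 92.9
turn -0.004 shift [ 0.0016 -0.1093  0.1588] rows 4.0 pos [0.4529 0.3347 0.1693] tilt 0.07 t 23.2 w 0.707 92.9
```

```bash
python3 nudge.py '[[0.001,-0.037,0.01,0,0],[0,-0.037,0.03,0,0],[0,-0.035,0.03,0,0],[0,0,0.04,0,0],[0,0,0.03,0,0],[0,0,0.01,0,0],[0,0,0.004,0,0],[0,0,0,0,0],[0,0,0,0,0]]'; python3 -c "
from h import *
plan((.441,.226,.0105),-5.5)"
```

```text
t: 24.1
eef_pos: [0.4401, 0.2284, 0.0166]
tool_rot: [0.001, 0.048, 0.999, 0.001]
contact_force: [-0.1, 0.2, -5.3]
gripper_width: 0.711
grasp_force: 93.3
turn 0.001 shift [-0.0011 -0.0023  0.0061] rows 1.0 pos [0.4401 0.2284 0.0166] tilt 0.15 t 24.1 w 0.711 93.3
```

```bash
python3 nudge.py '[[0,0,0.003,0,0],[0,0,0.002,0,0],[0,0,0.001,0,0],[0,0,0,0,0]]'; python3 -c "
from h import *
plan((.441,.226,.0105),-5.5)"
```

```text
t: 24.5
eef_pos: [0.4396, 0.228, 0.0108]
tool_rot: [0.0, 0.048, 0.999, 0.001]
contact_force: [-4.0, -0.2, 11.3]
gripper_width: 0.712
grasp_force: 95.8
turn 0.0 shift [-0.0016 -0.0018  0.0003] rows 1.0 pos [0.4396 0.228  0.0108] tilt 0.08 t 24.5 w 0.712 95.8
```

```bash
python3 nudge.py '[[0,0,0,0,0.8],[0,0,0,0,1],[0,0,0,0,1],[0,0,0,0,1],[0,0,-0.03,0,1],[0,0,-0.04,0,1],[0,0,-0.05,-0.1,1],[0,0,0,-0.1,1],[0,0,0,-0.105,1],[0,0,0,0,1]]'; python3 -c "
from h import *
plan((.4488,.0775,.11),12)"
```

```text
t: 25.5
eef_pos: [0.4392, 0.2276, 0.1297]
tool_rot: [0.0, -0.105, 0.994, 0.0]
contact_force: [0.3, 0.1, 0.4]
gripper_width: 0.999
grasp_force: 0.0
turn 0.001 shift [ 0.0218 -0.1488  0.0196] rows 4.0 pos [0.4392 0.2276 0.1297] tilt 0.05 t 25.5 w 0.999 0.0
```

```bash
python3 nudge.py '[[0.0055,-0.037,0,0,1],[0.0055,-0.037,0,0,1],[0.0055,-0.037,0,0,1],[0.0055,-0.037,0,0,1],[0,0,0.04,0,1],[0,0,0.04,0,1],[0,0,0.025,0,1],[0,0,0.01,0,1],[0,0,0,0,1],[0,0,0,0,1]]'; python3 -c "
from h import *
plan((.4488,.0775,.0105),12)"
```

```text
t: 26.5
eef_pos: [0.4489, 0.0782, 0.0149]
tool_rot: [0.0, -0.104, 0.995, 0.0]
contact_force: [-0.2, 0.1, -0.2]
gripper_width: 1.005
grasp_force: 0.0
turn -0.001 shift [ 0.0002 -0.0007  0.0044] rows 1.0 pos [0.4489 0.0782 0.0149] tilt 0.04 t 26.5 w 1.005 0.0
```

```bash
python3 nudge.py '[[0,0,0.004,0,0],[0,0,0,0,0],[0,0,0,0,0],[0,0,0,0,0],[0,0,0,0,0],[0,0,0,0,0],[0,0,-0.03,0,0],[0,0,-0.05,0,0],[0,0,-0.05,0,0],[0,0,-0.05,0,0],[0,0,-0.05,0,0],[0,0,-0.05,0,0],[0,0,-0.02,0,0],[0,0,0,0,0],[0,0,0,0,0]]' 80; python3 -c "
from h import *
plan((.5138,-.3873,.305),13)"
```

```text
t: 28.0
eef_pos: [0.4472, 0.0779, 0.3091]
tool_rot: [-0.001, -0.104, 0.995, 0.0]
contact_force: [0.1, -0.3, -5.7]
gripper_width: 0.711
grasp_force: 91.0
turn -0.018 shift [ 0.0397 -0.4683  0.0041] rows 10.0 pos [0.4472 0.0779 0.3091] tilt 0.09 t 28.0 w 0.711 91.0
```

```bash
python3 nudge.py '[[0.004,-0.04,0,-0.018,0],[0.004,-0.045,0,0,0],[0.004,-0.045,0,0,0],[0.004,-0.045,0,0,0],[0.004,-0.045,0,0,0],[0.004,-0.045,0,0,0],[0.004,-0.045,0,0,0],[0.004,-0.045,0,0,0],[0.004,-0.045,0,0,0],[0.003,-0.045,0,0,0],[0,-0.022,0,0,0],[0,0,0,0,0],[0,0,0,0,0],[0,0,0.05,0,0],[0,0,0.05,0,0],[0,0,0.05,0,0],[0,0,0.03,0,0],[0,0,0,0,0],[0,0,0,0,0],[0,0,0,0,0]]'; python3 -c "
from h import *
plan((.514,-.387,.0965),13)
a=optics.read_camera('side')[150:310,220:400]
cv2.imwrite('pics/t5c.png',cv2.resize(a,None,fx=3.3,fy=3.3,interpolation=cv2.INTER_CUBIC))"
```

```text
t: 30.0
eef_pos: [0.5161, -0.3863, 0.1326]
tool_rot: [0.001, -0.114, 0.994, -0.001]
contact_force: [0.1, 0.3, -4.2]
gripper_width: 0.706
grasp_force: 90.3
turn 0.001 shift [ 0.0023 -0.0001  0.0361] rows 1.0 pos [ 0.5161 -0.3863  0.1326] tilt 0.21 t 30.0 w 0.706 90.3
```

View pics/t5c.png

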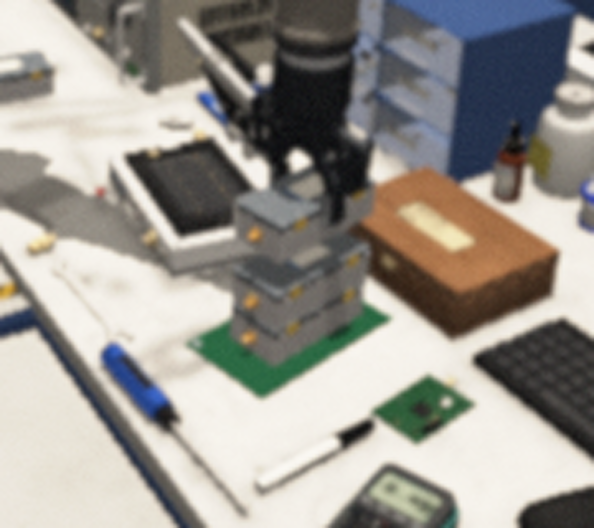

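The picture shows the first filter square on the passed one, edges flush around (245,290) to (365,290). The third filter is aligned above it, with its socket at (253,234).

```bash
python3 nudge.py '[[0.001,0,0.015,0,0],[0,0,0.01,0,0],[0,0,0.005,0,0],[0,0,0.003,0,0],[0,0,0,0,0],[0,0,0,0,0]]'; python3 -c "
from h import *
plan((.514,-.387,.0965),13)"
```

```text
t: 30.65
eef_pos: [0.5137, -0.3861, 0.0976]
tool_rot: [0.0, -0.113, 0.994, 0.0]
contact_force: [-2.0, 1.4, -0.1]
gripper_width: 0.707
grasp_force: 91.1
turn 0.0 shift [-0.     -0.001   0.0011] rows 1.0 pos [ 0.5137 -0.3861  0.0976] tilt 0.01 t 30.65 w 0.707 91.1
```

```bash
python3 nudge.py '[[0,0,0.001,0,0],[0,0,0,0,0],[0,0,0,0,0.8],[0,0,0,0,1],[0,0,0,0,1],[0,0,0,0,1],[0,0,-0.03,0,1],[0,0,-0.05,0,1],[0,0,-0.05,0,1],[0,0,-0.05,0,1],[0,0,-0.03,0,1],[0,0,0,0.107,1],[0,0,0,0.107,1],[0,0,0,0.107,1],[0,0,0,0,1]]'; python3 -c "
from h import *
plan((.4405,.2275,.30),-5.5)"
```

```text
t: 32.15
eef_pos: [0.5139, -0.3859, 0.3062]
tool_rot: [-0.0, 0.047, 0.999, -0.0]
contact_force: [0.2, -0.7, 0.8]
gripper_width: 1.003
grasp_force: 0.0
turn 0.001 shift [0.1319 0.6035 0.0061] rows 13.0 pos [ 0.5139 -0.3859  0.3062] tilt 0.02 t 32.15 w 1.003 0.0
```

```bash
python3 nudge.py '[[0.01,0.04,0,0,1],[0.01,0.047,0,0,1],[0.01,0.047,0,0,1],[0.01,0.047,0,0,1],[0.01,0.047,0,0,1],[0.01,0.047,0,0,1],[0.01,0.047,0,0,1],[0.01,0.047,0,0,1],[0.01,0.047,0,0,1],[0.01,0.047,0,0,1],[0.01,0.047,0,0,1],[0.01,0.047,0,0,1],[0.012,0.047,0,0,1],[0,0,0.05,0,1],[0,0,0.05,0,1],[0,0,0.05,0,1],[0,0,0.04,0,1],[0,0,0,0,1],[0,0,0,0,1]]'; python3 - <<'E'
from h import *
im=optics.read_camera('top'); cv2.imwrite('pics/t6.png',im)
plan((.4405,.2275,.0105),-5.5)
uv=pix("top",np.array([.5138,-.387,.128]))
for lo,hi in((80,130),(80,123),(80,118)):
  try: print(uv,lid(im,uv,.128,28,lo,hi))
  except Exception as e: print(e)
cv2.imwrite('pics/t6c.png',cv2.resize(im[150:240,80:390],None,fx=2.5,fy=2.5,interpolation=cv2.INTER_CUBIC))
E
```

```text
t: 34.05
eef_pos: [0.4394, 0.2276, 0.1169]
tool_rot: [-0.0, 0.046, 0.999, -0.0]
contact_force: [0.4, -0.0, 0.8]
gripper_width: 1.002
grasp_force: 0.0
turn 0.003 shift [-1.000e-04 -9.000e-04  1.076e-01] rows 3.0 pos [0.4403 0.2283 0.1181] tilt 0.14 t 34.1 w 0.999 0.0
[346.11076658 188.37869589] (array([ 0.51293176, -0.38601282]), 12.914787292480469, (131.7159881591797, 63.53492736816406), (0.5131262061236059, -0.38587007520247046))
[346.11076658 188.37869589] (array([ 0.51306921, -0.38569034]), 13.040132522583008, (131.26821899414062, 62.63042449951172), (0.5142550229608813, -0.38544634248395476))
[346.11076658 188.37869589] (array([ 0.51287195, -0.38541483]), 12.812886238098145, (128.88653564453125, 60.08906555175781), (0.5142428699578321, -0.3859474331154022))
```

View pics/t6c.png

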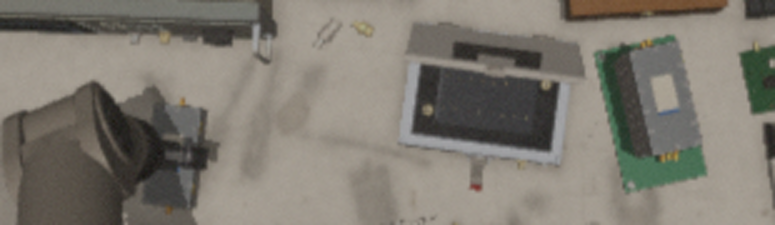

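The stack is square: its top lid is at (0.513,−0.386) and 13°, within 2 mm. Now I'll pick the rattling filter up again.

```bash
python3 nudge.py '[[0,0,0.05,0,1],[0,0,0.04,0,1],[0,0,0.016,0,1],[0,0,0,0,1],[0,0,0,0,0],[0,0,0,0,0],[0,0,0,0,0],[0,0,0,0,0],[0,0,0,0,0],[0,0,0,0,0],[0,0,-0.01,0,0],[0,0.005,-0.03,0,0],[0,0.01,-0.04,0,0],[0,0.01,-0.04,0,0],[0,0.005,-0.02,0,0],[0,0,0,0,0],[0,0,0,0,0],[0,0,0,0,0],[0,0,0,0,0],[0,0,0,0,0]]' 80; python3 - <<'E'
from h import *
plan((.4405,.2575,.14),-5.5)
for u in((47,158),(190,158)): print(onz("top",u,.16))
avg(-5.5)
a=optics.read_camera('side')[90:250,150:350]
cv2.imwrite('pics/t7c.png',cv2.resize(a,None,fx=3.3,fy=3.3,interpolation=cv2.INTER_CUBIC))
E
```

```text
t: 36.1
eef_pos: [0.4412, 0.2568, 0.1492]
tool_rot: [-0.001, 0.047, 0.999, -0.001]
contact_force: [-0.4, -0.5, -5.4]
gripper_width: 0.706
grasp_force: 90.4
turn 0.002 shift [0.0008 0.0006 0.0092] rows 1.0 pos [0.4412 0.2568 0.1492] tilt 0.14 t 36.1 w 0.706 90.4
[0.591754   0.50572806 0.16      ]
[0.59627186 0.08080297 0.16      ]
My 0.0375 sd 0.017 J [ 0.0295 -0.0164  0.0008] t 36.5
```

View pics/t7c.png

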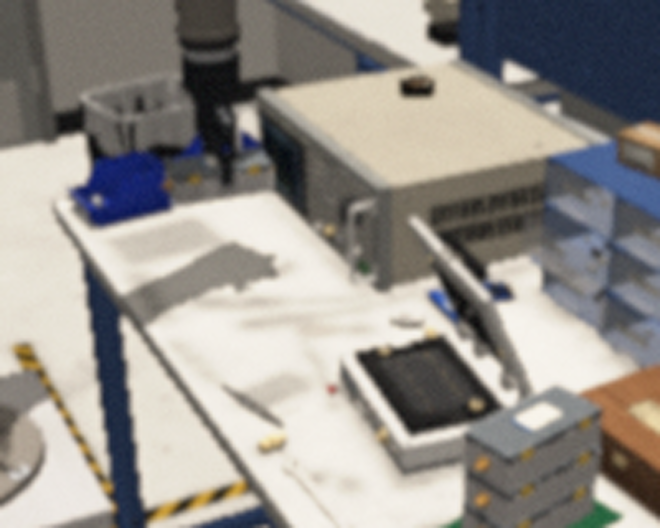

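The picture shows the rattling filter held level and clear of the bench at about (215,170), in front of the panel. The three-high stack is square at lower right and the tools have not moved.

```bash
python3 -c "
from station import bot, optics, workorder, get_obs
print(workorder.hand_in())"
```

```text
the job is handed in; nothing more can be done
None
```

I handed the job in at about 37 s: filter 2 is the one that rattles and is held level about 14 cm above the bench in front of the analyser; filter 1 (shaken, sound) and filter 3 (not shaken, sound by elimination) are stacked on the passed filter within about 2 mm.

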